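Set the stock tags of the vial bins

TASK

Every bin on the tag board has a hinged tag behind it. With a fingertip, push over each tag that is set wrongly, so that the tag of every bin holding a vial is tipped fully back, away from you, showing its round disc, and the tag of any empty bin is tipped fully forward over its bin, disc underneath. Do not lift or shift the vials or anything else that stands around.

Things in the scene. Friction and masses are not known exactly. Their poses are not given: they have to be found in the camera images.
- tag_board: Fixed tag board, 340 mm long. Origin at worktop level under the middle of its upright panel (16 mm thick, 66 mm high); y along the panel, x level across it, away from the robot. The 8 mm foot plate reaches from x = -91 to +43 mm. Four tags stand along the panel's top, 80 mm apart (y = -120 to +120 mm), and a bin before each on the robot's side, centred at x = -60 mm.
- board_hinge_line (a point): Middle of the row of tags, on their common hinge line, 78 mm above the worktop; this line runs along the board's y axis. The hinge knuckles reach 5 mm above it.
- tag0 (a joint): Hinge angle of this tag, rad: 0 upright; +0.85 fully back (away from the robot, disc face upward); -0.85 fully forward (towards the robot, over its bin, disc face downward, the face with the straight bar upward). It swings freely; past upright by 0.15 or more it falls by its own weight to the stop on that side and rests there. Under 1 N moves it.
- tag0_edge (a point): Middle of this tag's free edge, 50 mm from the hinge line; at rest 38 mm before or behind that line and 33 mm above it. The tag is a white leaf 44 mm wide, 4 mm thick, with a 28 mm disc (2 mm high) on one face and a 34 x 8 mm bar (2 mm high) on the other. Numbering is not the order along the board.
- place0 (a point): Centre of the inner floor of the bin belonging to tag0, 60 mm before its hinge, 11 mm above the worktop. The bin is a fixed open grey box 50 x 50 x 20 mm with 3 mm walls. It is full if a vial stands in it (vial origin within 10 mm of this point), else empty.
- tag1 (a joint): Hinge angle of this tag, rad: 0 upright; +0.85 fully back (away from the robot, disc face upward); -0.85 fully forward (towards the robot, over its bin, disc face downward, the face with the straight bar upward). It swings freely; past upright by 0.15 or more it falls by its own weight to the stop on that side and rests there. Under 1 N moves it.
- tag1_edge (a point): Middle of this tag's free edge, 50 mm from the hinge line; at rest 38 mm before or behind that line and 33 mm above it. The tag is a white leaf 44 mm wide, 4 mm thick, with a 28 mm disc (2 mm high) on one face and a 34 x 8 mm bar (2 mm high) on the other. Numbering is not the order along the board.
- place1 (a point): Centre of the inner floor of the bin belonging to tag1, 60 mm before its hinge, 11 mm above the worktop. The bin is a fixed open grey box 50 x 50 x 20 mm with 3 mm walls. It is full if a vial stands in it (vial origin within 10 mm of this point), else empty.
- tag2 (a joint): Hinge angle of this tag, rad: 0 upright; +0.85 fully back (away from the robot, disc face upward); -0.85 fully forward (towards the robot, over its bin, disc face downward, the face with the straight bar upward). It swings freely; past upright by 0.15 or more it falls by its own weight to the stop on that side and rests there. Under 1 N moves it.
- tag2_edge (a point): Middle of this tag's free edge, 50 mm from the hinge line; at rest 38 mm before or behind that line and 33 mm above it. The tag is a white leaf 44 mm wide, 4 mm thick, with a 28 mm disc (2 mm high) on one face and a 34 x 8 mm bar (2 mm high) on the other. Numbering is not the order along the board.
- place2 (a point): Centre of the inner floor of the bin belonging to tag2, 60 mm before its hinge, 11 mm above the worktop. The bin is a fixed open grey box 50 x 50 x 20 mm with 3 mm walls. It is full if a vial stands in it (vial origin within 10 mm of this point), else empty.
- tag3 (a joint): Hinge angle of this tag, rad: 0 upright; +0.85 fully back (away from the robot, disc face upward); -0.85 fully forward (towards the robot, over its bin, disc face downward, the face with the straight bar upward). It swings freely; past upright by 0.15 or more it falls by its own weight to the stop on that side and rests there. Under 1 N moves it.
- tag3_edge (a point): Middle of this tag's free edge, 50 mm from the hinge line; at rest 38 mm before or behind that line and 33 mm above it. The tag is a white leaf 44 mm wide, 4 mm thick, with a 28 mm disc (2 mm high) on one face and a 34 x 8 mm bar (2 mm high) on the other. Numbering is not the order along the board.
- place3 (a point): Centre of the inner floor of the bin belonging to tag3, 60 mm before its hinge, 11 mm above the worktop. The bin is a fixed open grey box 50 x 50 x 20 mm with 3 mm walls. It is full if a vial stands in it (vial origin within 10 mm of this point), else empty.
- vial0: Loose glass vial with a red screw cap, 27 mm across, 56 mm high (top 67 mm above the worktop), standing in one of the bins. Origin at the centre of its underside, z up. Not to be moved.
- vial1: Loose glass vial with a green screw cap, 27 mm across, 56 mm high (top 67 mm above the worktop), standing in one of the bins. Origin at the centre of its underside, z up. Not to be moved.
- vial2: Loose glass vial with a green screw cap, 27 mm across, 56 mm high (top 67 mm above the worktop), standing in one of the bins. Origin at the centre of its underside, z up. Not to be moved.
- pen: Loose marker pen, 17 x 135 x 16 mm, lying on the foot plate behind the panel (26 mm behind the hinge line, top 24 mm above the worktop). Origin under its middle. Not to be moved.
- beaker: Loose glass beaker, 54 mm across, 67 mm high, on the worktop by the left end of the board. Origin at the centre of its underside. Not to be moved.
- timer: Loose bench timer lying flat, 71 x 67 x 19 mm, on the worktop behind the board. Origin at the centre of its underside. Not to be moved.
- petri_dish: Loose petri dish with seeds, 100 mm across, 14 mm high, on the worktop behind the board. Origin at the centre of its underside. Not to be moved.
- tape: Loose roll of tape lying flat, 98 mm across, 25 mm high, on the worktop at the right. Origin at the centre of its underside. Not to be moved.
- microfuge: Bench centrifuge with closed lid, fixed, standing behind the board: 202 mm along x, 269 mm along y, 127 mm high. Origin at the centre of its underside. Not part of the job; keep clear of it.

How it is judged:
By the outcome, as a careful person would: the job done as asked, in the order asked, and still so for the second after the job is handed in, with the robot touching nothing.
It also fails if it takes over 54 s, if anything falls off the work surface, if the arm or the gripper's body presses on something with over 40 N, if the wrist force passes 120 N, or if a joint passes its speed limit or range.

ROBOT

A 6-joint arm with a two-finger parallel gripper is mounted at the origin on a cart in front of the work surface, level with it; the furniture and walls round the work are solid. World frame = base frame: x ahead of the robot, y to its left, z up, the work surface at z = 0. Lengths are in mm, angles in rad, forces in N, time in s.
With the tool pointing down it reaches from about 275 to 975 mm from the base axis. Payload 8.4 kg.
Tool frame: the origin (TCP) lies at the very end of the fingers, on their centre line; the grasp point (between the pads) lies r.grasp_offset behind it (r.grasp_offset is the distance from the TCP to the grasp point, in mm); x points along the fingers, y is the direction in which the jaws open and shut, and the axes are right-handed (so a half turn about x gives the same grasp; the last joint's range is limited). The gripper opens to 92 mm and grips with 3 to 60 N. Pads are 20 mm wide; open, the fingers measure 128 mm over their backs; the gripper's body (75 mm by 189 mm) begins 69 mm behind the grasp point.
Start: joints at [-1.182, 0.353, 1.633, -0, 1.155, -0.002], TCP at [238.079, -577.881, 214.583] pointing down, gripper open.
Joint ranges: [-2.63, 2.63], [-0.92, 2.1], [0.06, 2.66], [-1.3, 4.44], [0, 2.69], [-3.02, 3.02]. Speed limits (rad/s): [2.22, 2.22, 2.79, 3.14, 3.14, 3.14].

INTERFACE

Orientations are given as a unit quaternion [w, x, y, z].
In Python, from workcell import r gives the robot as it stands.
- The arm moves only by the shell command python3 -m jog 'ROWS' [FORCE]. ROWS is JSON, a list of rows, each a list of 3 entries, a list of its own where there are three numbers: the opening, from 0 (shut) to 1 (fully open), then the shift along the tool's x, y, z in mm, then the turn about the tool's x in rad. In form: [[gripper, [tx, ty, tz], twist], ...]. A call has 1 to 8 rows; each row is the pose to reach, as a shift and turn from the pose commanded when the call began, along the tool's axes at that moment; what a row does not reach only later rows make up. A row lasts 1/10 s, in which the tool goes at most 50 mm and 8.59 degrees, less where a joint would pass 70% of its speed; a pose out of reach is approached as far as the arm can. A call with a gripper value outside its range is refused whole. The fingers move at their own pace and stop on an object; FORCE is the grip in N (left out, the last holds). Time passes only in rows, so rows that repeat a pose let the fingers close. It gives the time, the measured TCP pose, the force and the opening at its end, in the units of the state.
- r.state(): the state, without advancing time (a new reading comes with each control period).
- r.grab_frame(name): name is "side" or "top" or "wrist"; returns a dict with "pixels" (480x640x3 uint8, red, green, blue), "intrinsics" (3x3 intrinsics, pixels), "position" and "attitude" of the camera in the world. Camera axes: x right, y down, z forward; pixel columns grow to the right and rows downward; lengths in mm; the calibration is good to about 2 mm. The wrist camera is an equidistant fisheye: a pixel r from the principal point sees the ray r / f radians off the axis. A picture is of the moment at which its call begins. There is no depth.
- r.sign_off(): hands the job in, once; it reports no verdict.
The state is a dict: "t": time; "joints": joint angles; "joint_velocities": joint speeds; "joint_efforts": joint torques, N m; "eef_pos": TCP position; "tcp_rot": TCP orientation; "wrist_force": force on the tool from outside, world axes, zero at the start; "torque": the same for the moment, N m; "opening": finger opening in mm.
Only numpy, scipy, OpenCV 4.12 (cv2) and the standard library are available. Lean on these libraries where they do the work, as an engineer would, in place of code of your own. Each camera call takes 0.05 s, during which the arm holds its last target. There are 200 camera calls.

## Working session

There is one attempt and no reset: what is moved stays moved. The work goes in short steps, Python scripts to look and compute and a shell command to move; the robot and the scene stay as the last step left them, time stands still between calls to the robot, and variables do not carry over. Pictures are saved under pics/ and viewed, about 8 in all and at most 12, crops included, and the job is handed in when it is done.

```bash
mkdir -p pics; python3 - <<'E'
from workcell import r
import cv2,numpy as np,pickle
d={}
for n in("side","top"):
    f=r.grab_frame(n);d[n]=f;cv2.imwrite(f"pics/{n}0.png",f["pixels"][:,:,::-1]);print(n,f["intrinsics"],f["position"],f["attitude"])
pickle.dump(d,open("f0.pkl","wb"));s=r.state();print(s);print(r.grasp_offset)
E
```

```text
side [[525.74303159   0.         318.16111934]
 [  0.         525.74303159 241.6061082 ]
 [  0.           0.           1.        ]] [355.13416024 695.96438858 622.97309907] [ 0.07405371 -0.12526922  0.88065034 -0.45086434]
top [[589.21756378   0.         313.14303622]
 [  0.         589.21756378 232.27992438]
 [  0.           0.           1.        ]] [3.76271469e+02 2.00622951e-01 1.17534065e+03] [ 0.05633221 -0.70391812  0.70565579 -0.05810227]
{'t': 0.1, 'joints': array([-1.18242173e+00,  3.53571447e-01,  1.63403798e+00, -1.04035221e-07,
        1.15521745e+00, -2.37680360e-03]), 'joint_velocities': array([ 0.00024398,  0.0004507 , -0.003446  , -0.00081331,  0.00050769,
       -0.00081538]), 'joint_efforts': array([-9.00411651e-04, -5.94904983e+01, -3.34930944e+01,  6.97461795e-02,
        1.83818140e-02, -2.07120081e-05]), 'eef_pos': array([ 237.89858754, -577.4761785 ,  213.95274248]), 'tcp_rot': array([-0.13684598, -0.69357007, -0.13770249,  0.69373753]), 'wrist_force': array([-0.20926128, -1.16456713,  0.24255485]), 'torque': array([-0.01686326,  0.00673171, -0.01387986]), 'opening': 91.65187060309897}
18.700000000000003
```

View pics/top0.png

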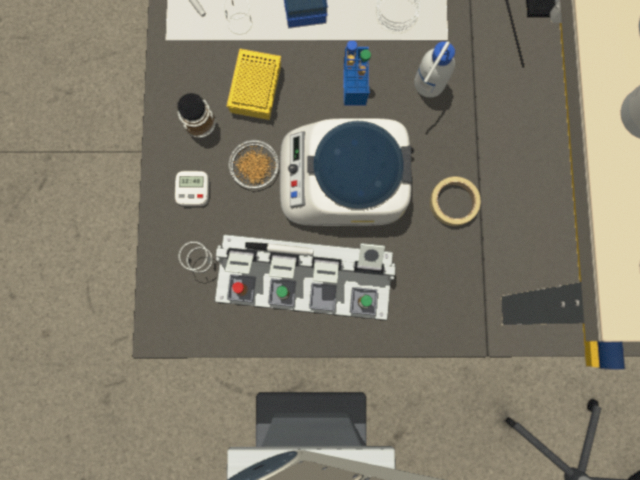

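View pics/side0.png

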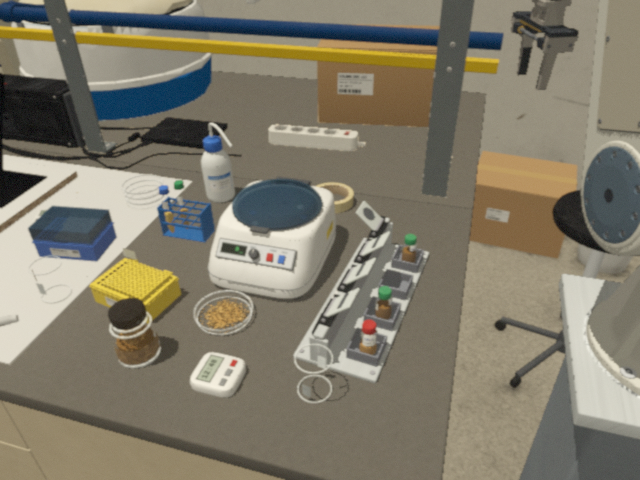

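Top view: from left (+y) to right, bins hold red, green, nothing, green. The left three tags show bars (forward), around (240,263), (283,267) and (325,271). The right one, at (371,257), shows its disc, so the two leftmost look wrong. A post and rails stand at the right, between the arm and the board, so I'll triangulate both the obstacles and the board.

```bash
cat > h.py <<'E'
import numpy as np
from scipy.spatial.transform import Rotation as R
def rot(q): return R.from_quat(np.roll(q,-1)).as_matrix()
def ray(f,uv):
    K=f["intrinsics"];d=rot(f["attitude"])@np.array([(uv[0]-K[0,2])/K[0,0],(uv[1]-K[1,2])/K[1,1],1])
    return np.array(f["position"]),d/np.linalg.norm(d)
def plane(f,uv,z):
    p,d=ray(f,uv);return p+d*(z-p[2])/d[2]
def proj(f,P):
    K=f["intrinsics"];c=rot(f["attitude"]).T@(np.array(P)-f["position"]);return (K@c)[:2]/c[2]
def tri(f,a,g,b):
    p,d=ray(f,a);q,e=ray(g,b);s=np.linalg.lstsq(np.c_[d,-e],q-p,rcond=None)[0]
    A=p+s[0]*d;B=q+s[1]*e;return (A+B)/2,np.linalg.norm(A-B)
E
python3 - <<'E'
import pickle,cv2,numpy as np
from h import *
np.set_printoptions(precision=1,suppress=True)
d=pickle.load(open("f0.pkl","rb"));T,S=d["top"],d["side"]
for n,a,b in[("red cap",(239,287),(369,327)),("green D",(366,301),(409,240)),("blue end",(610,368),(500,41)),("yellow end",(592,367),(497,66))]:print(n,*tri(T,a,S,b))
for uv in[(502,297),(503,324)]:print("foot",plane(T,uv,0))
for uv in[(424,192),(448,196)]:print("foot side",plane(S,uv,0))
def crop(f,x0,x1,y0,y1,k):return cv2.resize(f["pixels"][y0:y1,x0:x1,::-1],None,fx=k,fy=k,interpolation=cv2.INTER_CUBIC)
a=crop(T,205,405,225,325,4);b=crop(S,290,440,190,400,3)[:, :]
c=np.zeros((600,800,3),np.uint8);c[:400]=a[:400,:800];cv2.imwrite("pics/tc.png",a)
cv2.imwrite("pics/sc.png",cv2.resize(crop(S,420,640,0,210,3),None,fx=.85,fy=.85))
E
```

```text
red cap [454.  137.3  61.1] 0.25146126782757255
green D [ 429.  -101.8   60.5] 3.535359343484661
blue end [ 323.4 -413.2  339.6] 4.24261769977149
yellow end [ 321.2 -410.1  292.6] 3.193461667543472
foot [ 437.2 -377.9    0. ]
foot [ 384.2 -377.     0. ]
foot side [ 434.8 -388.3    0. ]
foot side [ 379.5 -384.3    0. ]
```

View pics/tc.png

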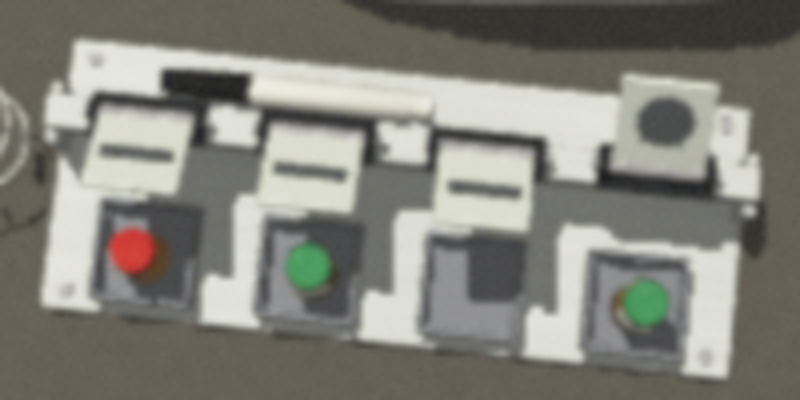

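The crop confirms it: red and green vials in the two left bins with their bars showing, so those tags are wrong. The third bin is empty with its tag forward, and the fourth has a vial with its disc showing, so both are correct. The rail and post ends are at x≥321, y≈-380…-413, so I'll pull the arm back before swinging past them.

```bash
python3 - <<'E'
import pickle
from h import *
from workcell import r
np.set_printoptions(precision=3,suppress=True)
d=pickle.load(open("f0.pkl","rb"));T,S=d["top"],d["side"]
q=lambda u,v:(205+u/4,225+v/4)
c=[plane(T,q(*p),8)for p in[(76,40),(750,108),(730,378),(42,305)]]
for p in c:print(p)
yb=(c[0]-c[1]+c[3]-c[2]);yb[2]=0;yb/=np.linalg.norm(yb);xb=np.array([yb[1],-yb[0],0])
O=np.mean(c,0)+24*xb;O[2]=0;print("O",O,"xb",xb,"yb",yb)
# check: bars mid-leaf (z~78+16,x~-19)
for uv in[(136,153),(310,171),(485,188)]:
    P=plane(T,q(*uv),98)-O;print("bar board xy",P@xb,P@yb)
P=plane(T,q(665,121),98)-O;print("disc",P@xb,P@yb)
s=r.state();M=rot(s["tcp_rot"]);print(M)
A=[s["eef_pos"]]+[np.array(p)for p in[(140,-340,214),(210,-270,214),(330,-120,214)]]+[O-80*xb+y*yb+[0,0,z] for y,z in((40,200),)]
for p in A[1:]:print(p.round(), (M.T@(p-A[0])).round())
E
```

```text
[561.944 175.783   8.   ]
[ 526.796 -161.369    8.   ]
[ 393.459 -148.311    8.   ]
[429.895 189.642   8.   ]
O [501.89   11.405   0.   ] xb [ 0.994 -0.105  0.   ] yb [0.105 0.994 0.   ]
bar board xy -19.696096041364978 120.75835186745472
bar board xy -19.70673647816586 40.38873552520809
bar board xy -19.213281216447058 -40.2198715479495
disc 20.08331344658565 -119.57805683737729
[[-0.     0.381 -0.925]
 [ 0.001 -0.925 -0.381]
 [-1.    -0.001 -0.   ]]
[ 140 -340  214] [   0. -257.    0.]
[ 210 -270  214] [   0. -295.  -91.]
[ 330 -120  214] [   0. -388. -259.]
[427.  60. 200.] [  15. -517. -417.]
```

```bash
python3 -m jog '[[0,[0,-40,0],0],[0,[0,-80,0],0],[0,[0,-120,0],0],[0,[0,-160,0],0],[0,[0,-200,0],0],[0,[0,-235,0],0],[0,[0,-257,0],0],[0,[0,-257,0],0]]'
```

```text
t: 0.9
eef_pos: [139.1, -337.7, 214.3]
tcp_rot: [-0.137, -0.694, -0.138, 0.694]
wrist_force: [0.2, -1.1, 0.0]
opening: 30.4
```

```bash
python3 -m jog '[[0,[0,-18,-45],0],[0,[0,-38,-91],0],[0,[0,-58,-127],0],[0,[0,-78,-163],0.1],[0,[0,-96,-197],0.2],[0,[0,-114,-230],0.3],[0,[0,-131,-259],0.4],[0,[0,-131,-259],0.5]]'
python3 - <<'E'
from h import *
from workcell import r
np.set_printoptions(precision=3,suppress=True)
s=r.state();M=rot(s["tcp_rot"]);print(M,s["joints"],s["opening"])
O=np.array([501.89,11.405,0]);xb=np.array([.994,-.105,0]);yb=np.array([.105,.994,0])
p=s["eef_pos"]
for x,y,z in[(-85,40,200),(-85,40,100),(10,40,100),(10,40,160),(-85,120,160),(-85,120,100),(10,120,100)]:
    print((x,y,z),(M.T@(O+x*xb+y*yb+[0,0,z]-p)).round(1))
E
```

```text
t: 1.7
eef_pos: [333.0, -118.4, 214.9]
tcp_rot: [-0.039, 0.707, -0.038, -0.705]
wrist_force: [-0.3, -0.2, -0.1]
opening: 0.5
[[ 0.002 -0.109 -0.994]
 [ 0.    -0.994  0.109]
 [-1.    -0.001 -0.002]] [-0.347 -0.097  2.16   0.001  1.077  1.333] 0.5245528941962665
(-85, 40, 200) [  15.1 -187.   -68.6]
(-85, 40, 100) [ 115.1 -187.   -68.4]
(10, 40, 100) [ 115.3 -187.4 -163.4]
(10, 40, 160) [  55.3 -187.4 -163.5]
(-85, 120, 160) [  55.2 -267.   -68.2]
(-85, 120, 100) [ 115.2 -266.9  -68.1]
(10, 120, 100) [ 115.3 -267.3 -163.1]
```

```bash
python3 -m jog '[[0,[5,-45,-20],0],[0,[10,-90,-40],0],[0,[15,-135,-60],0],[0,[15,-175,-68],0],[0,[45,-187,-68],0],[0,[80,-187,-68],0],[0,[105,-187,-68],0],[0,[115,-187,-68],0]]'
python3 -m jog '[[0,[0,0,0],0],[0,[0,0,-20],0],[0,[0,0,-35],0],[0,[0,0,-50],0],[0,[0,0,-65],0],[0,[0,0,-80],0],[0,[0,0,-95],0],[0,[0,0,-95],0]]'
python3 - <<'E'
from workcell import r
import cv2
f=r.grab_frame("side");cv2.imwrite("pics/s1.png",cv2.resize(f["pixels"][170:400,280:480,::-1],None,fx=2.6,fy=2.6))
E
```

```text
t: 2.5
eef_pos: [417.2, 58.2, 97.3]
tcp_rot: [0.038, -0.705, 0.039, 0.707]
wrist_force: [-0.2, -0.5, 0.1]
opening: 0.3
t: 3.3
eef_pos: [514.2, 47.4, 99.9]
tcp_rot: [-0.039, 0.706, -0.039, -0.706]
wrist_force: [1.1, 0.0, -0.7]
opening: -0.1
```

View pics/s1.png

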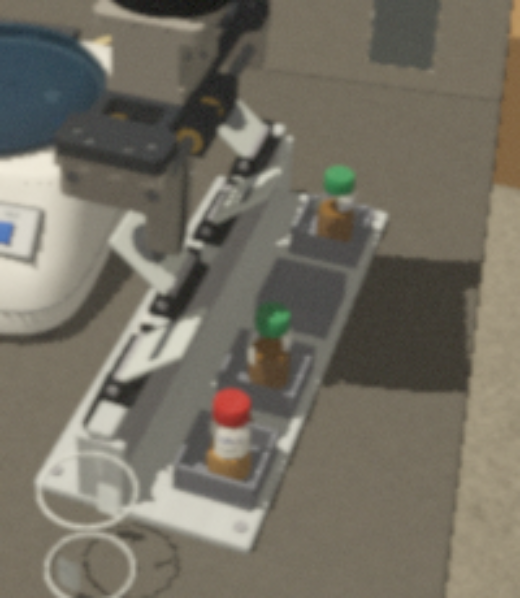

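The second tag has gone back (leaf at (140,245) in the crop) and the vials are untouched. Next is the leftmost tag.

```bash
python3 -m jog '[[0,[-40,0,5],0],[0,[-60,0,25],0],[0,[-60,-25,60],0],[0,[-60,-55,95],0],[0,[-50,-80,95],0],[0,[-20,-80,95],0],[0,[0,-80,95],0],[0,[0,-80,95],0]]'
python3 -m jog '[[0,[0,0,0],0],[0,[0,0,-20],0],[0,[0,0,-35],0],[0,[0,0,-50],0],[0,[0,0,-65],0],[0,[0,0,-80],0],[0,[0,0,-95],0],[0,[0,0,-95],0]]'
python3 -m jog '[[0,[-40,0,5],0],[0,[-80,0,25],0],[0,[-110,0,60],0],[0,[-110,20,100],0],[0,[-110,50,140],0],[0,[-110,80,180],0],[0,[-110,100,200],0],[0,[-110,100,200],0]]'
python3 - <<'E'
from workcell import r
import cv2
for n,(a,b,c,d),k in(("side",(280,480,170,400),2.6),("top",(185,425,225,335),3.3)):
    f=r.grab_frame(n);cv2.imwrite(f"pics/{n}2.png",cv2.resize(f["pixels"][c:d,a:b,::-1],None,fx=k,fy=k))
E
```

```text
t: 4.15
eef_pos: [424.1, 137.1, 97.8]
tcp_rot: [0.038, -0.705, 0.039, 0.707]
wrist_force: [-0.9, 0.9, -0.6]
opening: 1.0
t: 4.95
eef_pos: [522.5, 126.9, 99.5]
tcp_rot: [-0.039, 0.706, -0.039, -0.706]
wrist_force: [-0.3, 0.5, 0.2]
opening: 0.3
t: 5.75
eef_pos: [307.8, 48.2, 209.1]
tcp_rot: [0.039, -0.706, 0.039, 0.706]
wrist_force: [0.5, -0.1, 1.0]
opening: 0.4
```

View pics/side2.png

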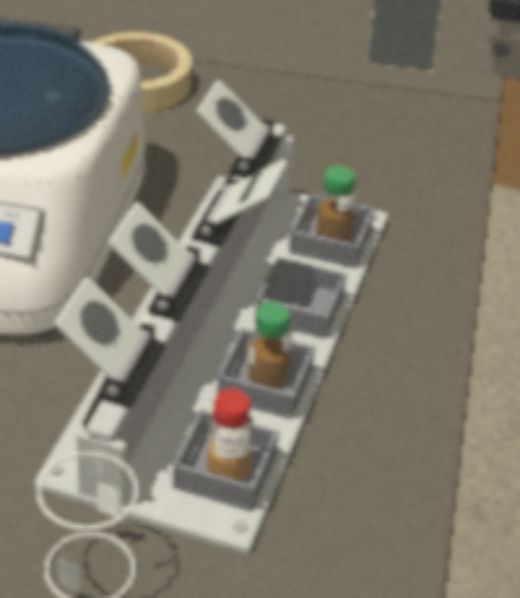

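View pics/top2.png

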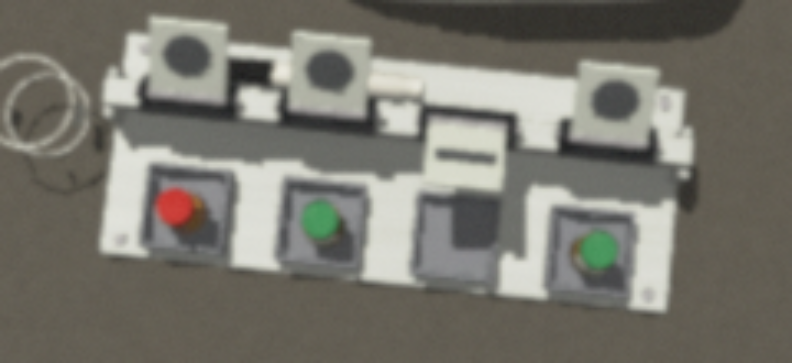

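The side view shows discs on tags 1, 2 and 4 from the near end, at (100,325), (150,245) and (232,112). The top view shows the same discs at (187,55), (330,70) and (615,100), with the empty bin's tag forward and its bar at (465,157). The vials and pen are where they were and the arm is clear, so I'm handing in.

```bash
python3 -c "
from workcell import r
print(r.sign_off())"
```

```text
the job is handed in; nothing more can be done
None
```

I pushed back the two leftmost tags (the bins with the red vial and the middle green vial), using the closed fingertips. These were the only two set wrongly, and the job was handed in after about 6 s of robot time.

The last side and top pictures show discs up on all three full bins and the empty bin's tag still forward with its bar up. The vials and pen look unmoved, and the arm was well clear of everything. Wrist force read about 1 N at the end of each move, and none of the checks failed or disagreed. I did not measure the positions of the vials or other objects again after the pushes, only looked at them in the pictures.

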